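Fit spacer collar and pulley on a conveyor drive and shut its guard

ROBOT

A 6-joint arm with a two-finger parallel gripper is mounted at the origin on a cart in front of the work surface, level with it; the furniture and walls round the work are solid. World frame = base frame: x ahead of the robot, y to its left, z up, the work surface at z = 0. Lengths are in m, angles in degrees, forces in N, time in s.
With the tool pointing down it reaches from about 0.325 to 0.775 m from the base axis. Payload 5.5 kg.
Tool frame: the origin (TCP) lies on the centre line of the jaws, within the pads' length; the fingertips stand 11 mm ahead of it and the grasp point (between the pads) lies 8 mm behind it; z points along the fingers, y is the line along which they close (so a half turn about z gives the same grasp; the last joint's range is limited). The gripper opens to 85 mm and grips with 20 to 120 N. Pads are 22 mm wide; open, the fingers measure 114 mm over their backs; the gripper's body (76 mm by 85 mm) begins 54 mm behind the grasp point. The pads swing forward as they close: fully open they stand 13 mm farther back than shut.
Start: joints at [63.214, 5.22, 70.514, -0, 104.267, -3.249], TCP at [0.24, 0.55, 0.242] pointing down, gripper open.
Joint ranges: [-164.24, 164.24], [-49.07, 125.15], [9.68, 141.18], [-86.29, 266.29], [3.28, 154.24], [-151.56, 151.56]. Speed limits (degrees/s): [147.25, 147.25, 172.46, 180, 180, 180].

INTERFACE

Orientations are given as a 3x3 rotation matrix whose columns are the frame's x, y, z axes.
In Python, from plant import readout, snapshot, get_calibration, robot, spotter gives the robot as it stands. The module is installed in compiled form; this text tells all that it offers.
- The arm moves only by the tool drive_tool, never from a script. Its argument "commands" is a list of rows, each a list of 3 entries, a list of its own where there are three numbers: the shift along the tool's x, y, z in units of 50 mm (1.0 is 50 mm), then the turn, a rotation vector about the tool's x, y, z in units of 6 degrees (1.0 is 6 degrees), then the finger opening in mm, from 0 to 85.4. In form: [[[tx, ty, tz], [wx, wy, wz], gripper], ...]. A call has 1 to 5 rows; each row shifts and turns the commanded pose from where the row before left it, along the tool's axes as they then stand; what a row does not reach is not made up. A row lasts 1/10 s, in which the tool goes at most 50 mm and 8.59 degrees, less where a joint would pass 70% of its speed; a pose out of reach is approached as far as the arm can. A call is refused whole if a number of a shift passes 1 or a number of a turn 1, either way. A call with a gripper value outside its range is refused whole. The fingers move at their own pace and stop on an object; "grip_force" is the grip in N (left out, the last holds). Time passes only in rows, so rows that do not move let the fingers close. It gives the time, the measured TCP pose, the force, the opening and the grip force at its end, in the units of the state.
- readout.get_obs(): the state, without advancing time (a new reading comes with each control period).
- snapshot(name): name is "scene" or "top"; returns (picture, depth): 480x640x3 uint8, red, green, blue; 480x640 float32, m along the optical axis (not along the pixel's ray), 0 where there is no reading.
- get_calibration(name): a dict with "mtx" (3x3 intrinsics, pixels), "k1" (the pictures are not rectified: a ray, as slopes to the right and down, at radius r is drawn at 1 + k1 r^2 times it, then the intrinsics apply), "extrinsics" (4x4, takes a point from camera to world coordinates). Camera axes: x right, y up, looking along -z (the intrinsics and any distortion apply to the point x, -y, -z); pixel columns grow to the right and rows downward; lengths in m; the calibration is good to about 2 mm. A picture is of the moment at which its call begins. get_calibration takes no time and is no camera call.
- robot.sign_off(): hands the job in; it is judged then, once.
Trained networks look in the newest picture that a camera, given by its name, has taken for a name from the list of things; names that differ only in an ending like _2 or _b are one class to them, and where a whole thing is asked for, a point or a joint stands for the part that bears it (a point fixed in the world has none). Each returns a list of dicts, best first, with "conf" (0 to 1); they miss things now and then, are a little off and sometimes report something else, mostly with a low value. They report only what shows in the picture. A call takes as long as a camera call.
- spotter.trace(camera, name): "pixels" (480x640 bool, what is visible of it) and "extent" ([centre column, centre row, width, height] in pixels, round what is visible of it).
The state is a dict: "t": time; "qpos": joint angles; "qvel": joint speeds; "joint_torque": joint torques, N m; "ee_pos": TCP position; "tool_rot": TCP orientation; "ft_force": force on the tool from outside, world axes, zero at the start; "wrist_torque": the same for the moment, N m; "grip_width": finger opening in m; "grip_force": force on a finger pad.
Only numpy, scipy, OpenCV 4.12 (cv2) and the standard library are available. Lean on these libraries where they do the work, as an engineer would, in place of code of your own. Each camera call takes 0.05 s, during which the arm holds its last target. There are 200 camera calls.

TASK

Put this conveyor drive back together: lower the spacer collar down the upright shaft until it sits on the gearbox, then lower the belt pulley down the shaft, hub upward, until it rests fully home on the collar, and then swing the hinged guard all the way shut over them. Lower both parts under control rather than letting them drop down the shaft, and leave the spanner, the flat tin and the tape roll where they are.

Things in the scene. Friction and masses are not known exactly. Their poses are not given: they have to be found in the camera images.
- drive: the gearmotor, fixed on the bench: a 190 x 180 x 8 mm dark foot plate, on it a 140 x 140 mm aluminium gearbox, top at 62 mm, and a black motor with terminal box (top at 105 mm) that runs out along the drive's +x to 231 mm. Origin: on the bench, on the shaft's axis; z up. The hinged guard stands open on its -y side.
- shaft_seat (a point): the seat: top of the gearbox's round boss (72 mm across, 4 mm proud), on the shaft's axis, 66 mm above the bench; axes as the drive's. The bare steel shaft stands up 62 mm from here: a shoulder 34 mm in diameter up to 19 mm, tapering by 23.5 mm to a journal of 24 mm, whose end is chamfered to 16 mm over the last 5 mm.
- collar: the spacer collar: a plain bright steel ring lying flat, 60 mm outside diameter, 37 mm bore, 28 mm high. Origin: centre of its underside, z along its axis; both ends are alike. It goes over the shoulder down to the seat.
- pulley: the V-belt pulley of dark steel: a grooved disc 96 mm in diameter and 20 mm thick, with a round hub 50 mm in diameter standing another 20 mm above it (40 mm in all), 27 mm bore right through. It lies hub up. Origin: centre of the disc's flat underside, z along the axis towards the hub. It goes on the journal and rests on the collar's top, 28 mm above the seat.
- guard (a joint): angle of the grey sheet-metal guard about its hinge: 0 is shut (over the shaft, skirt down on the gearbox), about 1.6 stands open. The hinge has light friction, so the guard stays where it is left until nearly shut.
- guard_hinge (a point): middle of the guard's hinge line, on the drive's -y side, 80 mm from the shaft's axis and 67 mm above the bench; the line runs along the drive's x.
- guard_bar (a point): middle of the guard's handle, a round dark bar 10 mm thick, 82 mm long, parallel to the hinge, its axis 38 mm clear of the guard's skirt. From the hinge it lies 194 mm along the guard's y (away from the hinge: level when shut, up when open) and 70 mm along its z (out through the top plate). Axes: the guard's. The guard is 142 mm wide along the hinge, 156 mm deep, 85 mm high.
- spanner: a steel spanner 202 mm long lying on the bench at the front right; leave alone. Origin: centre of its underside, length along its y
- grease_tin: a flat round black tin, 150 mm across and 45 mm high, standing on the left; leave alone. Origin: centre of its underside
- tape_black: a roll of black tape, 66 mm across and 19 mm high, lying flat at the front left; leave alone. Origin: centre of its underside

How it is judged:
By the outcome, as a careful person would: the job done as asked, in the order asked, and still so for the second after the job is handed in, with the robot touching nothing.
It also fails if it takes over 72 s, if anything falls off the work surface, if the arm or the gripper's body presses on something with over 40 N, if the wrist force passes 120 N, or if a joint passes its speed limit or range.

## Working session

There is one attempt and no reset: what is moved stays moved. The work goes in short steps, Python scripts to look and compute and a tool call to move; the robot and the scene stay as the last step left them, time stands still between calls to the robot, and variables do not carry over. Pictures are saved under pics/ and viewed, at most 10 in all, crops included, and the job is handed in when it is done.

Besides the shell and the picture viewer there is one more tool, called as name(argument=value, ...), one argument or row to a line, values as JSON. drive_tool: Moves the arm, as the interface text tells. Its arguments: {"type":"object","properties":{"commands":{"type":"array","items":{"type":"array"}},"grip_force":{"type":"number"}},"required":["commands"]}

```bash
mkdir -p pics; cat > h.py <<'E'
import numpy as np, cv2
from plant import readout, snapshot, get_calibration, robot, spotter
def cloud(cam,depth):
    c=get_calibration(cam);K=np.array(c["mtx"]);T=np.array(c["extrinsics"]);k1=c["k1"]
    v,u=np.mgrid[0:480,0:640].astype(float)
    p=np.stack([u,v],-1).reshape(-1,1,2)
    n=cv2.undistortPoints(p,K,np.array([k1,0,0,0.])).reshape(480,640,2)
    d=depth.astype(float)
    P=np.stack([n[...,0]*d,-n[...,1]*d,-d],-1)
    return P@T[:3,:3].T+T[:3,3]
def circ(xy):
    A=np.c_[2*xy,np.ones(len(xy))];s=np.linalg.lstsq(A,(xy**2).sum(1),rcond=None)[0]
    return s[:2],np.sqrt(s[2]+s[0]**2+s[1]**2)
E
python3 - <<'E'
from h import *
for cam in ["scene","top"]:
    im,d=snapshot(cam);cv2.imwrite(f"pics/{cam}0.png",im[...,::-1]);np.save(f"{cam}0.npy",d)
    C=cloud(cam,d)
    print(cam,get_calibration(cam)["extrinsics"])
    for n in ["drive","collar","pulley","guard","spanner","grease_tin","tape_black"]:
        for r in spotter.trace(cam,n)[:2]:
            m=r["pixels"]&(d>0);P=C[m]
            if len(P): print(cam,n,round(r["conf"],2),np.round(r["extent"]),m.sum(),np.round(np.median(P,0),3),np.round(np.percentile(P,2,axis=0),3),np.round(np.percentile(P,98,axis=0),3))
            np.save(f"{cam}_{n}.npy",r["pixels"]) if r is not None and r["conf"]>.5 else 0
print(readout.get_obs())
E
```

```text
scene [[ 0.8781978   0.26448151 -0.39851995  0.11460413]
 [-0.47814472  0.50652324 -0.71750389 -0.6076555 ]
 [ 0.0120931   0.82066055  0.57128804  0.67153061]
 [ 0.          0.          0.          1.        ]]
scene drive 0.8 [384. 295. 172. 122.] 12808 [ 0.52  -0.142  0.072] [ 0.444 -0.222  0.006] [0.65  0.031 0.25 ]
scene collar 0.67 [340. 234.  21.  21.] 449 [0.628 0.207 0.022] [0.601 0.185 0.002] [0.657 0.243 0.031]
scene pulley 0.71 [278. 253.  37.  33.] 979 [0.45  0.201 0.021] [0.412 0.173 0.002] [0.502 0.253 0.042]
scene guard 0.78 [415. 297. 112. 126.] 7160 [ 0.536 -0.201  0.191] [ 0.481 -0.224  0.061] [ 0.618 -0.119  0.253]
scene spanner 0.59 [418. 299. 109. 116.] 7017 [ 0.535 -0.202  0.193] [ 0.481 -0.224  0.061] [ 0.617 -0.121  0.253]
scene spanner 0.55 [341. 421. 105.  78.] 1988 [ 0.367 -0.257  0.011] [ 0.315 -0.327  0.001] [ 0.416 -0.156  0.014]
scene grease_tin 0.84 [255. 204.  53.  42.] 1777 [0.487 0.429 0.045] [0.424 0.385 0.005] [0.561 0.523 0.048]
scene tape_black 0.6 [217. 238.  26.  22.] 437 [0.347 0.342 0.018] [0.316 0.321 0.002] [0.376 0.382 0.022]
top [[-0.028
[... 932 characters left out ...]
   1.04268402e+02, -3.24819844e+00]), 'qvel': array([ 0.01427926,  0.04930379,  0.0072741 , -0.00888928, -0.13621834,
        0.04384598]), 'joint_torque': array([ 6.45089658e-04, -4.58425713e+01, -4.18063223e+01,  2.25414959e-05,
        8.95737812e-04, -3.08892470e-05]), 'ee_pos': array([0.23960989, 0.55008672, 0.24230034]), 'tool_rot': array([[-9.16795590e-01,  3.99356790e-01, -2.02893195e-05],
       [ 3.99356790e-01,  9.16795590e-01,  1.97156875e-05],
       [ 2.64747523e-05,  9.97257779e-06, -1.00000000e+00]]), 'ft_force': array([-0.21913793, -0.02346654,  0.12888355]), 'wrist_torque': array([-0.00322309, -0.01491064,  0.01011615]), 'grip_force': 0.0, 'grip_width': 0.08541136790983042}
```

View pictures.

View pics/scene0.png

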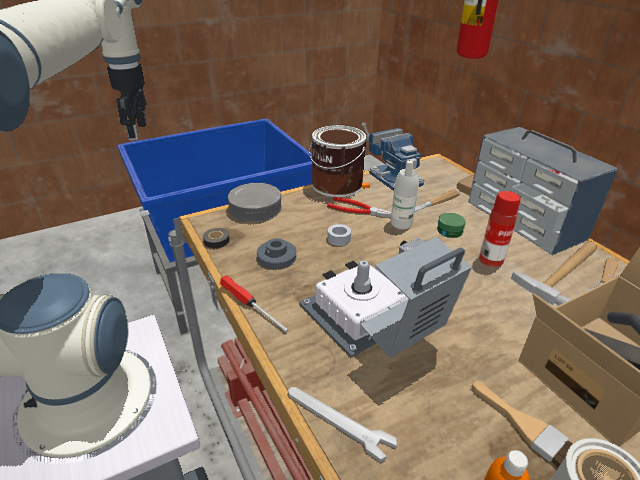

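View pics/top0.png

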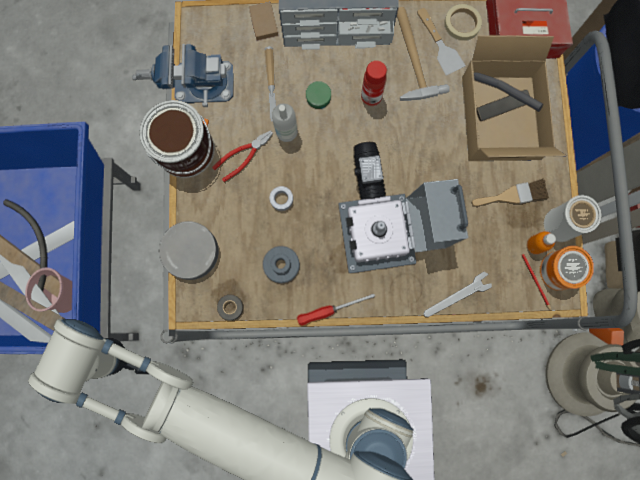

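```bash
cat > m.py <<'E'
from h import *
for cam in ["scene","top"]:
    d=np.load(f"{cam}0.npy");C=cloud(cam,d);ok=d>0
    def sel(x,y,z,r): 
        return C[ok&(np.hypot(C[...,0]-x,C[...,1]-y)<r)&(C[...,2]>z[0])&(C[...,2]<z[1])]
    for n,c,z,r in [("collar",(.63,.217),(.023,.034),.045),("pulley disc",(.455,.22),(.013,.028),.06),("pulley hub",(.455,.22),(.034,.05),.04)]:
        P=sel(*c,z,r);print(cam,n,len(P),np.round(P.mean(0),4),np.round(P.min(0),4),np.round(P.max(0),4))
        h=cv2.minEnclosingCircle(P[:,:2].astype(np.float32));print("  enc",np.round(h[0],4),round(h[1],4))
    # shaft points and boss
    P=sel(.53,-.06,(.1,.14),.1);P=P[P[:,1]>-.1]
    if len(P): print(cam,"shaft",len(P),np.round(np.median(P,0),4),np.round(P.min(0),4),np.round(P.max(0),4))
    P=P[P[:,2]>.122]
    if len(P): print(cam,"shaft top",len(P),np.round(P.mean(0),4),np.round(P.min(0),4),np.round(P.max(0),4))
    # gearbox top rect
    P=sel(.53,-.06,(.054,.072),.14);r=cv2.minAreaRect(P[:,:2].astype(np.float32));print(cam,"box",len(P),r)
    g=np.load(f"{cam}_guard.npy")&ok;G=C[g]
    for a in np.arange(.06,.27,.02):
        Q=G[(G[:,2]>a)&(G[:,2]<a+.02)]
        if len(Q)>5: print("  g",round(a,2),len(Q),np.round(np.percentile(Q,3,axis=0)[:2],3),np.round(np.percentile(Q,97,axis=0)[:2],3))
E
python3 m.py
```

```text
scene collar 215 [0.6295 0.2132 0.0278] [0.6007 0.183  0.0231] [0.6604 0.2487 0.0319]
  enc [0.6291 0.2165] 0.0337
scene pulley disc 507 [0.4505 0.2059 0.0212] [0.4086 0.17   0.0136] [0.5039 0.2648 0.0279]
  enc [0.456  0.2181] 0.0495
scene pulley hub 211 [0.455  0.2162 0.0397] [0.4307 0.1924 0.034 ] [0.4802 0.245  0.0437]
  enc [0.4569 0.2196] 0.0274
scene shaft 193 [ 0.5287 -0.0409  0.1195] [ 0.5214 -0.0468  0.1   ] [ 0.5435 -0.0253  0.131 ]
scene shaft top 86 [ 0.5316 -0.0377  0.127 ] [ 0.5219 -0.046   0.122 ] [ 0.5435 -0.0253  0.131 ]
scene box 4048 ((0.5378761291503906, -0.07599195837974548), (0.1426602154970169, 0.24643482267856598), 5.920580863952637)
  g 0.06 1458 [ 0.478 -0.206] [ 0.599 -0.114]
  g 0.08 319 [ 0.483 -0.211] [ 0.619 -0.195]
  g 0.1 335 [ 0.483 -0.214] [ 0.618 -0.197]
  g 0.12 360 [ 0.484 -0.216] [ 0.619 -0.201]
  g 0.14 379 [ 0.484 -0.219] [ 0.62  -0.204]
  g 0.16 397 [ 0.484 -0.223] [ 0.618 -0.207]
  g 0.18 415 [ 0.485 -0.226] [ 0.619 -0.209]
  g 0.2 2389 [ 0.483 -0.224] [ 0.616 -0.15 ]
  g 0.22 642 [ 0.481 -0.217] [ 0.611 -0.133]
  g 0.24 345 [ 0.506 -0.22 ]
[... 412 characters left out ...]
-0.0435  0.1014] [ 0.545  -0.0203  0.1353]
top shaft top 66 [ 0.5322 -0.0323  0.127 ] [ 0.5214 -0.0435  0.1222] [ 0.5441 -0.0213  0.1353]
top box 4257 ((0.565511167049408, -0.0668679028749466), (0.19629141688346863, 0.23751753568649292), 7.331480503082275)
  g 0.06 1070 [ 0.482 -0.186] [ 0.611 -0.109]
  g 0.08 46 [ 0.485 -0.207] [ 0.616 -0.108]
  g 0.1 38 [ 0.486 -0.209] [ 0.616 -0.112]
  g 0.12 38 [ 0.483 -0.214] [ 0.615 -0.114]
  g 0.14 27 [ 0.483 -0.216] [ 0.615 -0.118]
  g 0.16 24 [ 0.484 -0.219] [ 0.615 -0.119]
  g 0.18 13 [ 0.483 -0.223] [ 0.614 -0.123]
  g 0.2 1652 [ 0.484 -0.215] [ 0.618 -0.139]
  g 0.22 346 [ 0.48  -0.206] [ 0.611 -0.132]
  g 0.24 195 [ 0.508 -0.216] [ 0.599 -0.2  ]
```

```bash
cat > m2.py <<'E'
from h import *
from scipy.optimize import least_squares
def cyl(P,r,x0): # side-surface fit
    s=least_squares(lambda c:np.hypot(P[:,0]-c[0],P[:,1]-c[1])-r,x0,loss="soft_l1",f_scale=.001);return np.round(s.x,4),round(float(np.sqrt(np.mean(s.fun**2))),4)
if __name__=="__main__":
  for cam in ["scene","top"]:
    d=np.load(f"{cam}0.npy");C=cloud(cam,d);ok=d>0;X,Y,Z=np.moveaxis(C,-1,0)
    near=lambda x,y,r:ok&(np.hypot(X-x,Y-y)<r)
    P=C[near(.532,-.035,.03)&(Z>.094)&(Z<.121)];print(cam,"journal",len(P),cyl(P,.012,[.532,-.035]))
    P=C[near(.532,-.035,.03)&(Z>.068)&(Z<.083)];print(cam,"shoulder",len(P),cyl(P,.017,[.532,-.035]))
    P=C[near(.532,-.035,.014)&(Z>.125)];print(cam,"end",len(P),np.round(P.mean(0),4))
    P=C[near(.63,.217,.05)&(Z>.004)&(Z<.022)];P=P[np.hypot(P[:,0]-.63,P[:,1]-.217)>.024];print(cam,"collar side",len(P),cyl(P,.03,[.63,.217]))
    P=C[near(.457,.221,.07)&(Z>.003)&(Z<.017)];print(cam,"disc side",len(P),cyl(P,.048,[.457,.22]))
    P=C[near(.457,.221,.035)&(Z>.024)&(Z<.036)];P=P[np.hypot(P[:,0]-.457,P[:,1]-.221)>.02];print(cam,"hub side",len(P),cyl(P,.025,[.457,.22]))
    # boss vs box heights
    b=near(.532,-.035,.09)&(Z>.055)&(Z<.075);P=C[b];print(cam,"z box",np.round(np.percentile(P[:,2],[5,50,95]),4))
    P=C[near(.532,-.035,.1)&(Z>.057)&(Z<.0705)&(Y>-.1)];print("  x range",np.round(np.percentile(P[:,0],[.5,99.5]),4),"y",np.round(np.percentile(P[:,1],[.5,99.5]),4))
    g=np.load(f"{cam}_guard.npy")&ok&(Z>.09)&(Y<-.12);G=C[g]
    F=G[(G[:,2]>.08)&(G[:,2]<.2)]
    if cam=="scene":
        q=np.polyfit(F[:,0],F[:,1],1)
        A=np.c_[F[:,0],F[:,2],np.ones(len(F))];w=np.ones(len(F))
        for _ in range(20):
            s=np.linalg.lstsq(A*w[:,None],F[:,1]*w,rcond=None)[0];w=1/(1+(np.abs(A@s-F[:,1])/.003)**2)
        print("  guard plane y=",np.round(s,4),"yaw",np.degrees(np.arctan(s[0])),"tilt",np.degrees(np.arctan(s[1])))
    B=G[G[:,2]>.237];print("  bar",len(B),np.round(np.percentile(B,[3,50,97],axis=0),4).tolist())
E
python3 m2.py
```

```text
scene journal 131 (array([ 0.5341, -0.0337]), 0.001)
scene shoulder 135 (array([ 0.5337, -0.034 ]), 0.0045)
scene end 67 [ 0.532  -0.0369  0.128 ]
scene collar side 130 (array([0.6314, 0.2163]), 0.002)
scene disc side 212 (array([0.4585, 0.2236]), 0.007)
scene hub side 85 (array([0.457 , 0.2202]), 0.0014)
scene z box [0.06   0.0634 0.0706]
  x range [0.4608 0.6013] y [-0.0993  0.0445]
  guard plane y= [ 0.112  -0.1493 -0.2512] yaw 6.390433512894805 tilt -8.494273813672255
  bar 363 [[0.5056, -0.2203, 0.2384], [0.5456, -0.214, 0.2524], [0.598, -0.2066, 0.2552]]
top journal 23 (array([ 0.5333, -0.0327]), 0.0009)
top shoulder 84 (array([ 0.5334, -0.0331]), 0.0077)
top end 48 [ 0.5313 -0.0326  0.1282]
top collar side 126 (array([0.6306, 0.2177]), 0.0097)
top disc side 400 (array([0.4541, 0.224 ]), 0.0139)
top hub side 58 (array([0.4583, 0.2222]), 0.0046)
top z box [0.0568 0.0629 0.0705]
  x range [0.4607 0.6246] y [-0.099   0.0469]
  bar 201 [[0.5073, -0.2163, 0.242], [0.5526, -0.208, 0.2515], [0.5991, -0.1994, 0.2575]]
```

drive_tool(
  commands=[
    [[0,0,0],[0,0,-0.98],85],
    [[0,0,0],[0,0,-0.98],85],
    [[0,0,0],[0,0,-0.98],85],
    [[0,0,0],[0,0,-0.98],85],
  ],
  grip_force=60,
)

```text
t: 1.2
ee_pos: [0.2396, 0.5501, 0.2423]
tool_rot: [[-1.0, -0.004, 0.0], [-0.004, 1.0, 0.0], [-0.0, 0.0, -1.0]]
ft_force: [1.3, 1.4, -0.3]
grip_width: 0.0852
grip_force: 0.0
```

drive_tool(
  commands=[
    [[-0.6,-0.51,0],[0,0,0],85],
    [[-0.6,-0.51,0],[0,0,0],85],
    [[-0.6,-0.51,0],[0,0,0],85],
    [[-0.6,-0.51,0],[0,0,0],85],
    [[-0.6,-0.51,0],[0,0,0],85],
  ],
)

```text
t: 1.7
ee_pos: [0.3906, 0.4214, 0.2424]
tool_rot: [[-1.0, 0.0, 0.0], [0.0, 1.0, 0.0], [-0.0, 0.0, -1.0]]
ft_force: [0.5, 0.5, 0.1]
grip_width: 0.0853
grip_force: 0.0
```

drive_tool(
  commands=[
    [[-0.6,-0.51,0],[0,0,0],85],
    [[-0.6,-0.51,0],[0,0,0],85],
    [[-0.6,-0.51,0],[0,0,0],85],
    [[-0.6,-0.51,0.5],[0,0,0],85],
    [[-0.6,-0.51,0.5],[0,0,0],85],
  ],
)

```text
t: 2.2
ee_pos: [0.5411, 0.294, 0.193]
tool_rot: [[-1.0, 0.0, 0.003], [0.0, 1.0, 0.001], [-0.003, 0.001, -1.0]]
ft_force: [-0.1, 0.1, 0.1]
grip_width: 0.0849
grip_force: 0.0
```

drive_tool(
  commands=[
    [[-0.6,-0.51,0.5],[0,0,0],85],
    [[-0.6,-0.51,0.5],[0,0,0],85],
    [[-0.6,-0.51,0.5],[0,0,0],85],
    [[0,0,0],[0,0,0],85],
  ],
)

```text
t: 2.6
ee_pos: [0.6303, 0.2137, 0.1108]
tool_rot: [[-1.0, 0.005, -0.007], [0.005, 1.0, -0.004], [0.007, -0.004, -1.0]]
ft_force: [-0.8, 0.8, -1.1]
grip_width: 0.0847
grip_force: 0.0
```

drive_tool(
  commands=[
    [[0,0,0.4],[0,0,0],85],
    [[0,0,0.4],[0,0,0],85],
    [[0,0,0.3],[0,0,0],85],
    [[0,0,0],[0,0,0],85],
  ],
)

```text
t: 3.0
ee_pos: [0.6279, 0.2184, 0.0593]
tool_rot: [[-1.0, -0.0, -0.005], [-0.0, 1.0, -0.001], [0.005, -0.001, -1.0]]
ft_force: [-0.6, 0.0, -0.2]
grip_width: 0.0847
grip_force: 0.0
```

drive_tool(
  commands=[
    [[-0.03,-0.02,0.4],[0,0,0],85],
    [[0,0,0.3],[0,0,0],85],
    [[0,0,0.2],[0,0,0],85],
    [[0,0,0],[0,0,0],85],
    [[0,0,0],[0,0,0],85],
  ],
)

```text
t: 3.5
ee_pos: [0.631, 0.2176, 0.0176]
tool_rot: [[-1.0, 0.0, -0.0], [0.0, 1.0, 0.0], [0.0, 0.0, -1.0]]
ft_force: [-0.2, 0.1, -0.4]
grip_width: 0.0851
grip_force: 0.0
```

drive_tool(
  commands=[
    [[0,0,0.06],[0,0,0],70],
    [[0,0,0],[0,0,0],55],
    [[0,0,0],[0,0,0],50],
    [[0,0,0],[0,0,0],50],
    [[0,0,0],[0,0,0],50],
  ],
  grip_force=60,
)

```text
t: 4.0
ee_pos: [0.6316, 0.2174, 0.0153]
tool_rot: [[-1.0, 0.0, 0.002], [0.0, 1.0, 0.0], [-0.002, 0.0, -1.0]]
ft_force: [-0.9, -1.3, 4.6]
grip_width: 0.0568
grip_force: 67.7
```

drive_tool(
  commands=[
    [[0,0,0],[0,0,0],50],
    [[0,0,0],[0,0,0],50],
  ],
)

```text
t: 4.2
ee_pos: [0.6316, 0.2175, 0.0154]
tool_rot: [[-1.0, 0.0, 0.002], [0.0, 1.0, 0.0], [-0.002, 0.0, -1.0]]
ft_force: [0.1, -0.4, 5.8]
grip_width: 0.0573
grip_force: 67.9
```

drive_tool(
  commands=[
    [[0,0,-0.3],[0,0,0],45],
    [[0,0,-0.6],[0,0,0],45],
    [[0,0,-0.7],[0,0,0],45],
    [[0,0,-0.7],[0,0,0],45],
    [[0,0,-0.7],[0,0,0],45],
  ],
)

```text
t: 4.7
ee_pos: [0.6301, 0.2175, 0.1648]
tool_rot: [[-1.0, 0.0, -0.003], [0.0, 1.0, -0.0], [0.003, -0.0, -1.0]]
ft_force: [0.8, 0.2, -2.8]
grip_width: 0.0571
grip_force: 66.9
```

drive_tool(
  commands=[
    [[0.1,-0.3,-0.2],[0,0,0],45],
    [[0.22,-0.58,0],[0,0,0],45],
    [[0.24,-0.6,0],[0,0,0],45],
    [[0.24,-0.6,0],[0,0,0],45],
    [[0.24,-0.6,0],[0,0,0],45],
  ],
)

```text
t: 5.2
ee_pos: [0.5771, 0.0816, 0.172]
tool_rot: [[-1.0, 0.0, -0.004], [0.0, 1.0, -0.001], [0.004, -0.001, -1.0]]
ft_force: [0.3, -1.0, -3.3]
grip_width: 0.0568
grip_force: 66.9
```

drive_tool(
  commands=[
    [[0.24,-0.6,0],[0,0,0],45],
    [[0.24,-0.6,0],[0,0,0],45],
    [[0.24,-0.6,0],[0,0,0],45],
    [[0.16,-0.4,0],[0,0,0],45],
    [[0.04,-0.1,0],[0,0,0],45],
  ],
)

```text
t: 5.7
ee_pos: [0.5309, -0.034, 0.1724]
tool_rot: [[-1.0, 0.003, -0.003], [0.003, 1.0, -0.001], [0.003, -0.001, -1.0]]
ft_force: [1.3, 0.8, -4.1]
grip_width: 0.057
grip_force: 66.9
```

drive_tool(
  commands=[
    [[0.12,-0.32,0],[0,0,0],45],
    [[0.06,-0.2,0],[0,0,0],45],
    [[0,0,0],[0,0,0],45],
    [[0,0,0],[0,0,0],45],
  ],
)

```text
t: 6.1
ee_pos: [0.5239, -0.0571, 0.1738]
tool_rot: [[-1.0, 0.0, -0.001], [0.0, 1.0, 0.001], [0.001, 0.001, -1.0]]
ft_force: [0.6, 0.3, -2.9]
grip_width: 0.0571
grip_force: 66.9
```

drive_tool(
  commands=[
    [[-0.09,0.24,0],[0,0,0],45],
    [[-0.1,0.23,0],[0,0,0],45],
    [[0,0,0],[0,0,0],45],
    [[0,0,0],[0,0,0],45],
  ],
)

```text
t: 6.5
ee_pos: [0.5337, -0.0329, 0.1742]
tool_rot: [[-1.0, -0.002, -0.0], [-0.002, 1.0, -0.0], [0.0, -0.0, -1.0]]
ft_force: [-0.1, 0.4, -3.4]
grip_width: 0.057
grip_force: 66.9
```

```bash
cat > a.py <<'E'
from h import *
from m2 import cyl
import sys
im,d=snapshot("scene");cv2.imwrite(f"pics/{sys.argv[1]}.png",cv2.resize(im[170:350,240:480,::-1],None,fx=3,fy=3,interpolation=cv2.INTER_CUBIC))
C=cloud("scene",d);X,Y,Z=np.moveaxis(C,-1,0);o=readout.get_obs();e=o["ee_pos"];print(np.round(e,4),np.round(o["ft_force"],1))
for n,c,r,z0,z1 in [("journal",(.5335,-.0335),.012,.096,.121),("collar",e[:2],.03,e[2]-.013,e[2]+.005)]:
    m=(d>0)&(np.hypot(X-c[0],Y-c[1])<r+.008)&(Z>z0)&(Z<z1);P=C[m];print(n,len(P),*(cyl(P,r,list(c)) if len(P)>10 else ()),np.round(P.min(0),4),np.round(P.max(0),4))
E
python3 a.py a1
```

```text
[ 0.5336 -0.0334  0.1742] [-0.7 -0.7 -4. ]
journal 115 [ 0.5342 -0.034 ] 0.0009 [ 0.5212 -0.0483  0.0962] [ 0.5434 -0.0275  0.121 ]
collar 278 [ 0.5364 -0.0406] 0.0045 [ 0.5029 -0.0695  0.1613] [0.5506 0.0026 0.1791]
```

View pics/a1.png

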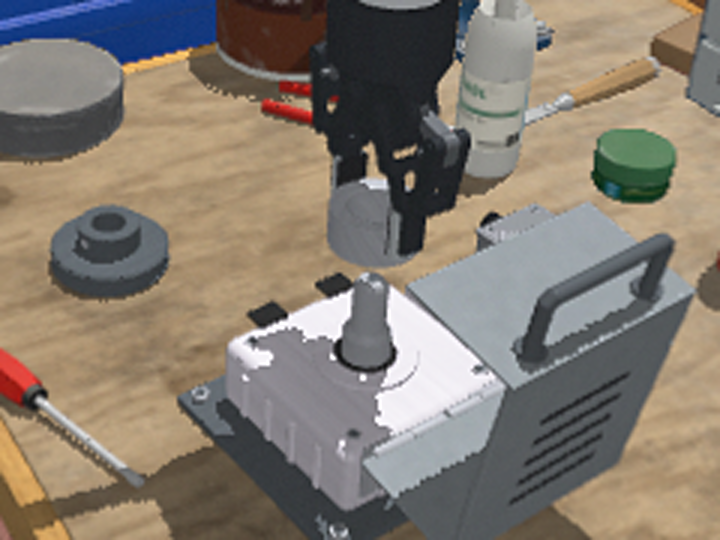

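drive_tool(
  commands=[
    [[0,0,0.2],[0,0,0],45],
    [[0,0,0.4],[0,0,0],45],
    [[0,0,0.4],[0,0,0],45],
    [[0,0,0.18],[0,0,0],45],
    [[0,0,0],[0,0,0],45],
  ],
)

```text
t: 7.05
ee_pos: [0.5322, -0.0341, 0.113]
tool_rot: [[-1.0, 0.001, -0.004], [0.001, 1.0, 0.0], [0.004, 0.0, -1.0]]
ft_force: [0.2, 0.5, -3.5]
grip_width: 0.0572
grip_force: 66.8
```

```bash
cat >> a.py <<'E'
m=(d>0)&(np.hypot(X-e[0],Y-e[1])<.04)&(Z>e[2]-.013)&(Z<e[2]+.005)&(Y>e[1]-.016)&(X<e[0]);P=C[m];print("collar-x side",len(P),cyl(P,.03,list(e[:2])))
E
python3 a.py a2
```

```text
[ 0.533  -0.0341  0.1146] [ 0.5  0.5 -4. ]
journal 33 [ 0.5317 -0.0275] 0.0021 [ 0.522  -0.0458  0.1039] [ 0.538  -0.0146  0.1208]
collar 189 [ 0.5331 -0.0362] 0.0044 [ 0.5012 -0.0708  0.1016] [ 0.5373 -0.0146  0.1196]
collar-x side 93 (array([ 0.5326, -0.0444]), 0.004)
```

Aligned within ~1 mm; ease down over the taper, watching force.

drive_tool(
  commands=[
    [[0,0,0.1],[0,0,0],45],
    [[0,0,0.1],[0,0,0],45],
    [[0,0,0.1],[0,0,0],45],
    [[0,0,0],[0,0,0],45],
    [[0,0,0],[0,0,0],45],
  ],
)

```text
t: 7.6
ee_pos: [0.5334, -0.034, 0.1002]
tool_rot: [[-1.0, 0.0, -0.0], [0.0, 1.0, 0.0], [0.0, 0.0, -1.0]]
ft_force: [0.7, -0.9, -3.4]
grip_width: 0.0571
grip_force: 66.9
```

drive_tool(
  commands=[
    [[0,0,0.08],[0,0,0],45],
    [[0,0,0.08],[0,0,0],45],
    [[0,0,0],[0,0,0],45],
    [[0,0,0],[0,0,0],45],
  ],
)

```text
t: 8.0
ee_pos: [0.5333, -0.034, 0.092]
tool_rot: [[-1.0, 0.0, -0.0], [0.0, 1.0, 0.0], [0.0, 0.0, -1.0]]
ft_force: [-0.4, -0.5, -4.8]
grip_width: 0.0571
grip_force: 66.9
```

drive_tool(
  commands=[
    [[0,0,0.08],[0,0,0],45],
    [[0,0,0.08],[0,0,0],45],
    [[0,0,0],[0,0,0],45],
    [[0,0,0.04],[0,0,0],45],
    [[0,0,0],[0,0,0],45],
  ],
)

```text
t: 8.5
ee_pos: [0.5333, -0.034, 0.082]
tool_rot: [[-1.0, 0.0, -0.0], [0.0, 1.0, 0.0], [0.0, 0.0, -1.0]]
ft_force: [-0.1, -0.2, -3.8]
grip_width: 0.057
grip_force: 66.9
```

drive_tool(
  commands=[
    [[0,0,0.02],[0,0,0],45],
    [[0,0,0],[0,0,0],45],
    [[0,0,0.02],[0,0,0],45],
    [[0,0,0],[0,0,0],45],
  ],
)

```text
t: 8.9
ee_pos: [0.5336, -0.034, 0.0813]
tool_rot: [[-1.0, 0.0, 0.001], [0.0, 1.0, -0.0], [-0.001, -0.0, -1.0]]
ft_force: [-2.5, 1.8, 2.6]
grip_width: 0.0569
grip_force: 67.6
```

drive_tool(
  commands=[
    [[0,0,0],[0,0,0],62],
    [[0,0,0],[0,0,0],72],
    [[0,0,0],[0,0,0],76],
    [[0,0,-0.2],[0,0,0],80],
    [[0,0,-0.5],[0,0,0],80],
  ],
)

```text
t: 9.4
ee_pos: [0.5321, -0.0338, 0.1135]
tool_rot: [[-1.0, 0.0, -0.005], [0.0, 1.0, 0.001], [0.005, 0.001, -1.0]]
ft_force: [-0.3, 0.8, 0.2]
grip_width: 0.0802
grip_force: 0.0
```

drive_tool(
  commands=[
    [[0,0,-0.8],[0,0,0],80],
    [[0,0.1,-0.8],[0,0,0],80],
    [[0.1,0.4,-0.1],[0,0,0],80],
    [[0.18,0.6,0],[0,0,0],80],
    [[0.18,0.6,0],[0,0,0],80],
  ],
)

```text
t: 9.9
ee_pos: [0.5106, 0.0516, 0.2019]
tool_rot: [[-1.0, 0.002, 0.002], [0.002, 1.0, 0.0], [-0.002, 0.0, -1.0]]
ft_force: [0.3, 0.2, -0.3]
grip_width: 0.08
grip_force: 0.0
```

drive_tool(
  commands=[
    [[0.18,0.6,0],[0,0,0],80],
    [[0.18,0.6,0],[0,0,0],80],
    [[0.18,0.6,0],[0,0,0],80],
    [[0.18,0.6,0.2],[0,0,0],80],
    [[0.18,0.6,0.5],[0,0,0],80],
  ],
)

```text
t: 10.4
ee_pos: [0.4664, 0.2027, 0.1687]
tool_rot: [[-1.0, 0.0, 0.006], [0.0, 1.0, 0.002], [-0.006, 0.002, -1.0]]
ft_force: [1.3, 0.3, -0.3]
grip_width: 0.0802
grip_force: 0.0
```

drive_tool(
  commands=[
    [[0.16,0.41,0.7],[0,0,0],80],
    [[0,0,0.6],[0,0,0],80],
    [[0,0,0.2],[0,0,0],80],
    [[0,0,0],[0,0,0],80],
    [[0,0,0],[0,0,0],80],
  ],
)

```text
t: 10.9
ee_pos: [0.4585, 0.2214, 0.0922]
tool_rot: [[-1.0, 0.001, 0.002], [0.001, 1.0, 0.001], [-0.002, 0.001, -1.0]]
ft_force: [0.4, -0.3, 1.5]
grip_width: 0.0802
grip_force: 0.0
```

```bash
python3 - <<'E'
from h import *
from m2 import cyl
im,d=snapshot("scene");cv2.imwrite("pics/b.png",cv2.resize(im[170:350,240:480,::-1],None,fx=3,fy=3,interpolation=cv2.INTER_CUBIC))
C=cloud("scene",d);X,Y,Z=np.moveaxis(C,-1,0);ok=d>0;print(readout.get_obs()["ee_pos"])
s=ok&(np.hypot(X-.5334,Y+.034)<.04)
P=C[s&(Z>.085)&(Z<.1)&(np.hypot(X-.5334,Y+.034)>.016)];print("collar top z",len(P),np.median(P[:,2]))
P=C[s&(Z>.069)&(Z<.09)];print("collar",cyl(P,.03,[.5334,-.034]))
P=C[s&(Z>.1)&(Z<.121)];print("journal",cyl(P,.012,[.5334,-.034]))
E
```

```text
[0.45882435 0.22149737 0.09270815]
collar top z 369 0.09423105599451098
collar (array([ 0.5336, -0.0338]), 0.0054)
journal (array([ 0.5341, -0.0337]), 0.0009)
```

View pics/b.png

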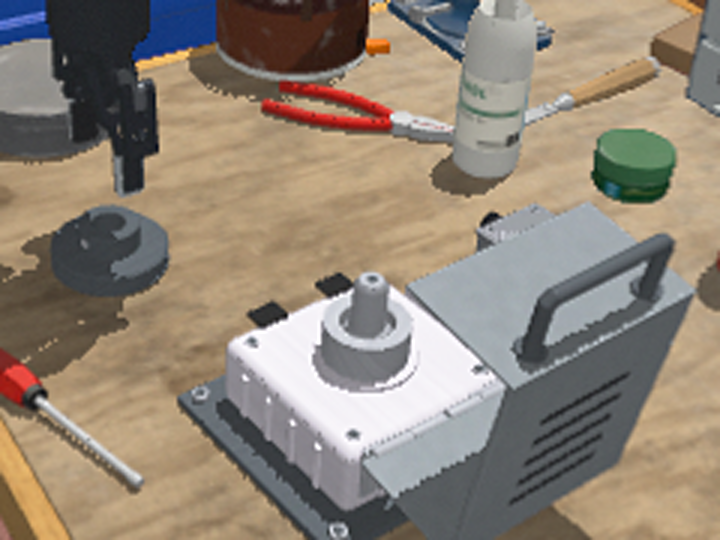

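drive_tool(
  commands=[
    [[0.02,0,0.4],[0,0,0],75],
    [[0,0,0.4],[0,0,0],75],
    [[0,0,0.25],[0,0,0],75],
    [[0,0,0.12],[0,0,0],75],
    [[0,0,0],[0,0,0],75],
  ],
)

```text
t: 11.45
ee_pos: [0.4566, 0.2213, 0.0318]
tool_rot: [[-1.0, 0.001, -0.0], [0.001, 1.0, -0.0], [0.0, -0.0, -1.0]]
ft_force: [0.7, 0.2, 0.1]
grip_width: 0.075
grip_force: 0.0
```

drive_tool(
  commands=[
    [[0,0,0],[0,0,0],60],
    [[0,0,0],[0,0,0],45],
    [[0,0,0],[0,0,0],40],
    [[0,0,0],[0,0,0],40],
    [[0,0,0],[0,0,0],40],
  ],
  grip_force=90,
)

```text
t: 11.95
ee_pos: [0.4575, 0.2213, 0.0341]
tool_rot: [[-1.0, 0.0, 0.003], [0.0, 1.0, -0.0], [-0.003, -0.0, -1.0]]
ft_force: [-2.0, -3.4, 6.4]
grip_width: 0.0469
grip_force: 91.1
```

drive_tool(
  commands=[
    [[0,0,-0.1],[0,0,0],35],
    [[0,0,-0.3],[0,0,0],35],
    [[0,0,-0.5],[0,0,0],35],
    [[0,0,-0.6],[0,0,0],35],
    [[0,0,-0.6],[0,0,0],35],
  ],
)

```text
t: 12.45
ee_pos: [0.456, 0.2215, 0.138]
tool_rot: [[-1.0, 0.0, -0.001], [0.0, 1.0, -0.0], [0.001, -0.0, -1.0]]
ft_force: [1.4, 0.9, -5.6]
grip_width: 0.0471
grip_force: 93.5
```

drive_tool(
  commands=[
    [[0,0,-0.6],[0,0,0],35],
    [[-0.05,-0.15,-0.4],[0,0,0],35],
    [[-0.1,-0.35,0],[0,0,0],35],
    [[-0.15,-0.5,0],[0,0,0],35],
    [[-0.15,-0.5,0],[0,0,0],35],
  ],
)

```text
t: 12.95
ee_pos: [0.4789, 0.1461, 0.1875]
tool_rot: [[-1.0, -0.001, 0.0], [-0.001, 1.0, 0.0], [-0.0, 0.0, -1.0]]
ft_force: [0.7, 0.3, -5.8]
grip_width: 0.0468
grip_force: 93.6
```

drive_tool(
  commands=[
    [[-0.15,-0.5,0],[0,0,0],35],
    [[-0.15,-0.5,0],[0,0,0],35],
    [[-0.15,-0.5,0],[0,0,0],35],
    [[-0.15,-0.5,0],[0,0,0],35],
    [[-0.15,-0.5,0],[0,0,0],35],
  ],
)

```text
t: 13.45
ee_pos: [0.5164, 0.0206, 0.1873]
tool_rot: [[-1.0, 0.0, -0.0], [0.0, 1.0, 0.0], [0.0, 0.0, -1.0]]
ft_force: [0.9, -0.4, -3.7]
grip_width: 0.0471
grip_force: 93.6
```

drive_tool(
  commands=[
    [[-0.15,-0.5,0],[0,0,0],35],
    [[-0.12,-0.4,0],[0,0,0],35],
    [[-0.05,-0.2,0],[0,0,0],35],
    [[0,0,0],[0,0,0],35],
    [[0,0,0],[0,0,0],35],
  ],
)

```text
t: 13.95
ee_pos: [0.5322, -0.0328, 0.1869]
tool_rot: [[-1.0, 0.0, -0.0], [0.0, 1.0, 0.001], [0.0, 0.001, -1.0]]
ft_force: [0.3, 0.1, -5.3]
grip_width: 0.0468
grip_force: 93.7
```

```bash
cat > c.py <<'E'
from h import *
from m2 import cyl
import sys
o=readout.get_obs();e=o["ee_pos"];print(np.round(e,4),np.round(o["tool_rot"][:,2],3),np.round(o["ft_force"],1),np.round(o["wrist_torque"],2))
for cam in ["scene","top"]:
    im,d=snapshot(cam);C=cloud(cam,d);X,Y,Z=np.moveaxis(C,-1,0);ok=d>0
    if cam=="scene": cv2.imwrite(f"pics/{sys.argv[1]}.png",cv2.resize(im[170:350,240:480,::-1],None,fx=3,fy=3,interpolation=cv2.INTER_CUBIC))
    b=e[2]-.034;R=np.hypot(X-e[0],Y-e[1])
    P=C[ok&(R<.055)&(R>.042)&(Z>b+.003)&(Z<b+.018)]
    print(cam,"disc side",len(P), cyl(P,.048,list(e[:2])) if len(P)>20 else "")
    P=C[ok&(R<.055)&(R>.028)&(Z>b+.016)&(Z<b+.024)]
    if len(P)>20:
        s=np.linalg.lstsq(np.c_[P[:,:2]-e[:2],np.ones(len(P))],P[:,2],rcond=None)[0];print("  disc top",len(P),"slopes",np.round(s,3),"below tcp",round(e[2]-s[2],4))
E
python3 c.py c1
```

```text
[ 0.5322 -0.0328  0.1869] [-0.     0.001 -1.   ] [ 0.3  0.1 -5.3] [-0.01 -0.   -0.  ]
scene disc side 207 (array([ 0.5335, -0.0303]), 0.0022)
  disc top 643 slopes [0.003 0.011 0.174] below tcp 0.0133
top disc side 49 (array([ 0.5328, -0.0304]), 0.0025)
  disc top 253 slopes [-0.007  0.004  0.172] below tcp 0.0144
```

View pics/c1.png

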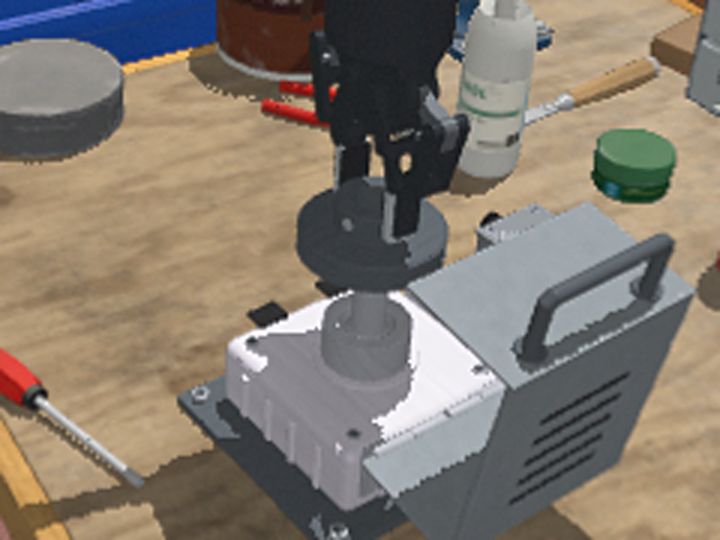

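drive_tool(
  commands=[
    [[-0.02,-0.02,0.2],[0,0,0],35],
    [[0,0,0.25],[0,0,0],35],
    [[0,0,0.08],[0,0,0],35],
    [[0,0,0],[0,0,0],35],
    [[0,0,0],[0,0,0],35],
  ],
)

```text
t: 14.55
ee_pos: [0.5333, -0.0344, 0.1601]
tool_rot: [[-1.0, 0.0, -0.001], [0.0, 1.0, 0.0], [0.001, 0.0, -1.0]]
ft_force: [-0.2, -0.4, -5.0]
grip_width: 0.0471
grip_force: 93.7
```

drive_tool(
  commands=[
    [[0,0,0.04],[0,0,0],35],
    [[0,0,0.04],[0,0,0],35],
    [[0,0,0],[0,0,0],35],
    [[0,0,0],[0,0,0],35],
  ],
)

```text
t: 14.95
ee_pos: [0.5334, -0.0345, 0.1563]
tool_rot: [[-1.0, 0.0, 0.0], [0.0, 1.0, -0.0], [-0.0, -0.0, -1.0]]
ft_force: [-0.5, -0.1, -4.9]
grip_width: 0.0468
grip_force: 93.7
```

drive_tool(
  commands=[
    [[0,0.01,0.04],[0,0,0],35],
    [[0,0,0.04],[0,0,0],35],
    [[0,0,0],[0,0,0],35],
    [[0,0,0],[0,0,0],35],
  ],
)

```text
t: 15.35
ee_pos: [0.5334, -0.034, 0.1521]
tool_rot: [[-1.0, 0.0, -0.0], [0.0, 1.0, -0.0], [0.0, -0.0, -1.0]]
ft_force: [0.2, 0.6, -4.4]
grip_width: 0.0467
grip_force: 93.7
```

drive_tool(
  commands=[
    [[0,0,0.08],[0,0,0],35],
    [[0,0,0.08],[0,0,0],35],
    [[0,0,0.08],[0,0,0],35],
    [[0,0,0],[0,0,0],35],
    [[0,0,0],[0,0,0],35],
  ],
)

```text
t: 15.85
ee_pos: [0.5333, -0.034, 0.14]
tool_rot: [[-1.0, 0.0, -0.0], [0.0, 1.0, 0.0], [0.0, 0.0, -1.0]]
ft_force: [0.2, -0.6, -4.7]
grip_width: 0.0469
grip_force: 93.7
```

drive_tool(
  commands=[
    [[0,0,0.08],[0,0,0],35],
    [[0,0,0.06],[0,0,0],35],
    [[0,0,0],[0,0,0],35],
    [[0,0,0.02],[0,0,0],35],
    [[0,0,0],[0,0,0],35],
  ],
)

```text
t: 16.35
ee_pos: [0.5334, -0.034, 0.1322]
tool_rot: [[-1.0, 0.0, -0.0], [0.0, 1.0, 0.0], [0.0, 0.0, -1.0]]
ft_force: [0.6, -0.1, -4.6]
grip_width: 0.0472
grip_force: 93.7
```

drive_tool(
  commands=[
    [[0,0,0.04],[0,0,0],35],
    [[0,0,0],[0,0,0],35],
    [[0,0,0.02],[0,0,0],35],
    [[0,0,0],[0,0,0],35],
  ],
)

```text
t: 16.75
ee_pos: [0.5334, -0.034, 0.1291]
tool_rot: [[-1.0, 0.0, -0.0], [0.0, 1.0, 0.0], [0.0, 0.0, -1.0]]
ft_force: [-0.4, -0.1, -5.3]
grip_width: 0.0468
grip_force: 93.7
```

drive_tool(
  commands=[
    [[0,0,0.02],[0,0,0],35],
    [[0,0,0],[0,0,0],35],
    [[0,0,0.01],[0,0,0],35],
    [[0,0,0],[0,0,0],35],
  ],
)

```text
t: 17.15
ee_pos: [0.5334, -0.034, 0.1282]
tool_rot: [[-1.0, 0.0, 0.0], [0.0, 1.0, -0.0], [-0.0, -0.0, -1.0]]
ft_force: [-2.0, 0.3, -1.4]
grip_width: 0.0473
grip_force: 94.0
```

drive_tool(
  commands=[
    [[0,0,0.02],[0,0,0],35],
    [[0,0,0],[0,0,0],35],
    [[0,0,0],[0,0,0],54],
    [[0,0,0],[0,0,0],62],
    [[0,0,0],[0,0,0],66],
  ],
)

```text
t: 17.65
ee_pos: [0.5338, -0.0341, 0.1269]
tool_rot: [[-1.0, 0.0, 0.001], [0.0, 1.0, -0.0], [-0.001, -0.0, -1.0]]
ft_force: [-0.6, 0.1, 0.8]
grip_width: 0.066
grip_force: 0.0
```

drive_tool(
  commands=[
    [[0,0,-0.1],[0,0,0],68],
    [[0,0,-0.4],[0,0,0],68],
    [[0,0,-0.7],[0,0,0],68],
    [[0,0,-0.8],[0,0,-0.5],60],
    [[0,0,-0.8],[0,0,-0.57],60],
  ],
)

```text
t: 18.15
ee_pos: [0.5332, -0.034, 0.2684]
tool_rot: [[-0.994, -0.114, 0.0], [-0.114, 0.994, -0.0], [-0.0, -0.0, -1.0]]
ft_force: [1.6, 0.1, 0.4]
grip_width: 0.0598
grip_force: 0.0
```

drive_tool(
  commands=[
    [[0,0,-0.8],[0,0,0],60],
    [[0,0,-0.44],[0,0,0],50],
    [[0,0,0],[0,0,0],50],
    [[0,0,0],[0,0,0],50],
  ],
)

```text
t: 18.55
ee_pos: [0.5337, -0.034, 0.329]
tool_rot: [[-0.994, -0.112, 0.001], [-0.112, 0.994, -0.0], [-0.001, -0.0, -1.0]]
ft_force: [0.3, 0.9, -0.7]
grip_width: 0.05
grip_force: 0.0
```

```bash
python3 - <<'E'
from h import *
from m2 import cyl
o=readout.get_obs();e=o["ee_pos"];print(np.round(e,4),np.round(o["tool_rot"],3).tolist())
H=np.array([.5424,-.1135]);u=np.array([np.cos(np.radians(6.4)),np.sin(np.radians(6.4))]);v=np.array([-u[1],u[0]])
for cam in ["scene","top"]:
    im,d=snapshot(cam);C=cloud(cam,d);X,Y,Z=np.moveaxis(C,-1,0);ok=d>0
    R=np.hypot(X-.5335,Y+.034);P=C[ok&(R>.015)&(R<.023)&(Z>.12)&(Z<.15)];Q=C[ok&(R>.028)&(R<.045)&(Z>.1)&(Z<.13)]
    print(cam,"hub z",len(P),np.median(P[:,2]),"disc top z",len(Q),np.median(Q[:,2]))
    g=C[ok&(Z>.236)&(Z<.29)&(Y<-.17)&(X>.49)&(X<.62)];a=(g[:,:2]-H)@u;b=(g[:,:2]-H)@v
    print("  bar a",np.round(np.percentile(a,[2,50,98]),4),"b",np.round(np.percentile(b,[2,50,98]),4),"z",np.round(np.percentile(g[:,2],[50,90,98]),4),"yaw",np.degrees(np.arctan(np.polyfit(g[:,0],g[:,1],1)[0])))
cv2.imwrite("pics/d.png",cv2.resize(im[130:290,300:500,::-1],None,fx=3,fy=3))
E
```

```text
[ 0.5337 -0.034   0.329 ] [[-0.994, -0.112, 0.001], [-0.112, 0.994, -0.0], [-0.001, -0.0, -1.0]]
scene hub z 154 0.13505214041918345 disc top z 522 0.11475546575651807
  bar a [-0.0482 -0.0088  0.0453] b [-0.1039 -0.1011 -0.0949] z [0.2524 0.2547 0.2555] yaw 5.598892872114102
top hub z 105 0.13361239978556672 disc top z 299 0.11367504588203303
  bar a [-0.0475 -0.0009  0.0476] b [-0.1008 -0.0946 -0.09  ] z [0.2518 0.256  0.2585] yaw 6.559566665725666
```

drive_tool(
  commands=[
    [[0,-0.3,0],[0,0,0],50],
    [[0,-0.7,0],[0,0,0],50],
    [[0,-0.8,0],[0,0,0],50],
    [[0,-0.8,0],[0,0,0],50],
    [[0,-0.7,0],[0,0,0],50],
  ],
)

```text
t: 19.15
ee_pos: [0.5514, -0.2008, 0.3273]
tool_rot: [[-0.994, -0.111, -0.002], [-0.111, 0.994, 0.0], [0.002, 0.001, -1.0]]
ft_force: [-0.2, -0.5, 0.2]
grip_width: 0.0502
grip_force: 0.0
```

drive_tool(
  commands=[
    [[0,-0.22,0],[0,0,0],50],
    [[0,0,0.3],[0,0,0],50],
    [[0,0,0.5],[0,0,0],50],
    [[0,0,0.5],[0,0,0],50],
    [[0,0,0],[0,0,0],50],
  ],
)

```text
t: 19.65
ee_pos: [0.5516, -0.2085, 0.2584]
tool_rot: [[-0.994, -0.112, -0.008], [-0.112, 0.994, 0.004], [0.008, 0.005, -1.0]]
ft_force: [0.5, -0.7, 0.0]
grip_width: 0.05
grip_force: 0.0
```

drive_tool(
  commands=[
    [[0,0,0.2],[0,0,0],50],
    [[0,0,0.16],[0,0,0],40],
    [[0,0,0],[0,0,0],28],
    [[0,0,0],[0,0,0],15],
    [[0,0,0],[0,0,0],6],
  ],
  grip_force=25,
)

```text
t: 20.15
ee_pos: [0.5533, -0.2093, 0.2469]
tool_rot: [[-0.994, -0.111, 0.002], [-0.111, 0.994, -0.001], [-0.001, -0.002, -1.0]]
ft_force: [0.5, -2.1, 0.7]
grip_width: 0.0089
grip_force: 25.1
```

drive_tool(
  commands=[
    [[0,0,0],[0,0,0],4],
    [[0,0,0],[0,0,0],4],
    [[0,0,0],[0,0,0],4],
  ],
)

```text
t: 20.45
ee_pos: [0.5533, -0.2093, 0.2469]
tool_rot: [[-0.994, -0.111, 0.002], [-0.111, 0.994, -0.001], [-0.002, -0.001, -1.0]]
ft_force: [1.0, -2.1, 4.8]
grip_width: 0.009
grip_force: 25.3
```

```bash
python3 - <<'E'
import numpy as np
f=np.radians(np.r_[117.6,114:24:-6,21.5,19.84]);p=206.2*np.c_[np.cos(f),np.sin(f)]
c=np.round(p/50,2);d=np.diff(c,axis=0)
for a,q,P in zip(np.degrees(f)[1:],d,p[1:]): print(round(a,1),round(q[0],2),round(-q[1],2),np.round(P))
E
```

```text
114.0 0.23 -0.12 [-84. 188.]
108.0 0.41 -0.15 [-64. 196.]
102.0 0.41 -0.11 [-43. 202.]
96.0 0.43 -0.07 [-22. 205.]
90.0 0.43 -0.02 [  0. 206.]
84.0 0.43 0.02 [ 22. 205.]
78.0 0.43 0.07 [ 43. 202.]
72.0 0.41 0.11 [ 64. 196.]
66.0 0.41 0.15 [ 84. 188.]
60.0 0.38 0.2 [103. 179.]
54.0 0.36 0.23 [121. 167.]
48.0 0.34 0.28 [138. 153.]
42.0 0.3 0.3 [153. 138.]
36.0 0.28 0.34 [167. 121.]
30.0 0.23 0.36 [179. 103.]
21.5 0.27 0.55 [192.  76.]
19.8 0.04 0.11 [194.  70.]
```

drive_tool(
  commands=[
    [[0,0.11,-0.06],[0,0,0],4],
    [[0,0.12,-0.06],[0,0,0],4],
    [[0,0.2,-0.08],[0,0,0],4],
    [[0,0.21,-0.07],[0,0,0],4],
    [[0,0,0],[0,0,0],4],
  ],
)

```text
t: 20.95
ee_pos: [0.5495, -0.176, 0.261]
tool_rot: [[-0.994, -0.113, 0.002], [-0.113, 0.994, -0.0], [-0.002, -0.001, -1.0]]
ft_force: [-0.9, -3.3, 7.0]
grip_width: 0.0086
grip_force: 25.7
```

Forces are small; continue along the arc.

drive_tool(
  commands=[
    [[0,0.2,-0.06],[0,0,0],4],
    [[0,0.21,-0.05],[0,0,0],4],
    [[0,0.43,-0.07],[0,0,0],4],
    [[0,0.43,-0.02],[0,0,0],4],
    [[0,0,0],[0,0,0],4],
  ],
)

```text
t: 21.45
ee_pos: [0.542, -0.1115, 0.27]
tool_rot: [[-0.993, -0.115, 0.0], [-0.115, 0.993, 0.002], [-0.0, 0.002, -1.0]]
ft_force: [-1.4, -0.7, 7.0]
grip_width: 0.009
grip_force: 26.0
```

drive_tool(
  commands=[
    [[0,0.21,0.01],[0,0,0],4],
    [[0,0.22,0.01],[0,0,0],4],
    [[0,0.43,0.07],[0,0,0],4],
    [[0,0.41,0.11],[0,0,0],4],
    [[0,0,0],[0,0,0],4],
  ],
)

```text
t: 21.95
ee_pos: [0.5347, -0.0485, 0.2586]
tool_rot: [[-0.993, -0.115, -0.002], [-0.115, 0.993, 0.003], [0.002, 0.003, -1.0]]
ft_force: [-2.3, 2.0, 4.4]
grip_width: 0.0086
grip_force: 26.2
```

drive_tool(
  commands=[
    [[0,0.2,0.07],[0,0,0],4],
    [[0,0.21,0.08],[0,0,0],4],
    [[0,0.38,0.2],[0,0,0],4],
    [[0,0.36,0.23],[0,0,0],4],
    [[0,0,0],[0,0,0],4],
  ],
)

```text
t: 22.45
ee_pos: [0.5282, 0.0086, 0.2279]
tool_rot: [[-0.993, -0.114, -0.003], [-0.114, 0.993, 0.003], [0.003, 0.003, -1.0]]
ft_force: [-1.0, 2.1, 2.0]
grip_width: 0.0088
grip_force: 26.3
```

drive_tool(
  commands=[
    [[0,0.17,0.14],[0,0,0],4],
    [[0,0.17,0.14],[0,0,0],4],
    [[0,0.3,0.3],[0,0,0],4],
    [[0,0,0],[0,0,0],4],
  ],
)

```text
t: 22.85
ee_pos: [0.5248, 0.0401, 0.1984]
tool_rot: [[-0.994, -0.113, -0.003], [-0.113, 0.994, 0.002], [0.003, 0.002, -1.0]]
ft_force: [-2.1, 2.9, -0.2]
grip_width: 0.0089
grip_force: 26.4
```

drive_tool(
  commands=[
    [[0,0.14,0.17],[0,0,0],4],
    [[0,0.14,0.17],[0,0,0],4],
    [[0,0.12,0.18],[0,0,0],4],
    [[0,0.11,0.18],[0,0,0],4],
    [[0,0,0],[0,0,0],4],
  ],
)

```text
t: 23.35
ee_pos: [0.5222, 0.0642, 0.1641]
tool_rot: [[-0.994, -0.112, -0.002], [-0.112, 0.994, 0.001], [0.002, 0.001, -1.0]]
ft_force: [-1.9, 0.1, -2.0]
grip_width: 0.0085
grip_force: 26.4
```

drive_tool(
  commands=[
    [[0,0.09,0.18],[0,0,0],4],
    [[0,0.09,0.18],[0,0,0],4],
    [[0,0.06,0.13],[0,0,0],4],
    [[0,0,0],[0,0,0],4],
    [[0,0,0],[0,0,0],4],
  ],
)

```text
t: 23.85
ee_pos: [0.5211, 0.0752, 0.1415]
tool_rot: [[-0.994, -0.112, -0.001], [-0.112, 0.994, -0.0], [0.001, -0.0, -1.0]]
ft_force: [-3.8, 0.2, -2.3]
grip_width: 0.0085
grip_force: 26.5
```

drive_tool(
  commands=[
    [[0,0.02,0.06],[0,0,0],4],
    [[0,0.02,0.06],[0,0,0],4],
    [[0,0,0.04],[0,0,0],4],
    [[0,0,0],[0,0,0],4],
  ],
)

```text
t: 24.25
ee_pos: [0.5207, 0.0781, 0.1339]
tool_rot: [[-0.994, -0.112, -0.0], [-0.112, 0.994, 0.002], [0.0, 0.002, -1.0]]
ft_force: [-3.7, 3.3, -1.0]
grip_width: 0.0083
grip_force: 26.7
```

drive_tool(
  commands=[
    [[0,0,0.04],[0,0,0],4],
    [[0,0,0.04],[0,0,0],4],
    [[0,0,0],[0,0,0],4],
  ],
)

```text
t: 24.55
ee_pos: [0.5207, 0.0791, 0.1311]
tool_rot: [[-0.994, -0.113, 0.0], [-0.113, 0.994, 0.004], [-0.001, 0.004, -1.0]]
ft_force: [-7.2, 6.4, 4.3]
grip_width: 0.0087
grip_force: 27.3
```

drive_tool(
  commands=[
    [[0,0,0.04],[0,0,0],4],
    [[0,0,0.04],[0,0,0],4],
    [[0,0,0],[0,0,0],4],
  ],
)

```text
t: 24.85
ee_pos: [0.5208, 0.0791, 0.1308]
tool_rot: [[-0.994, -0.113, 0.003], [-0.113, 0.994, 0.004], [-0.003, 0.003, -1.0]]
ft_force: [-15.7, 4.5, 20.2]
grip_width: 0.0088
grip_force: 28.7
```

drive_tool(
  commands=[
    [[0,0,-0.06],[0,0,0],4],
    [[0,0,0],[0,0,0],14],
    [[0,0,0],[0,0,0],24],
    [[0,0,0],[0,0,0],26],
    [[0,0,0],[0,0,0],26],
  ],
)

```text
t: 25.35
ee_pos: [0.5212, 0.0771, 0.1286]
tool_rot: [[-0.994, -0.111, 0.0], [-0.111, 0.994, -0.0], [-0.0, -0.0, -1.0]]
ft_force: [0.6, 0.1, -0.4]
grip_width: 0.0257
grip_force: 0.0
```

drive_tool(
  commands=[
    [[0,0,-0.2],[0,0,0],26],
    [[0,0.05,-0.4],[0,0,0],26],
    [[0,0.4,-0.7],[0,0,0],26],
    [[0,0.6,-0.7],[0,0,0],26],
    [[0,0.6,-0.5],[0,0,0],26],
  ],
)

```text
t: 25.85
ee_pos: [0.5121, 0.1599, 0.2574]
tool_rot: [[-0.994, -0.11, 0.004], [-0.11, 0.994, 0.001], [-0.004, 0.0, -1.0]]
ft_force: [0.8, 0.5, 0.6]
grip_width: 0.0256
grip_force: 0.0
```

drive_tool(
  commands=[
    [[0,0.7,-0.3],[0,0,0],26],
    [[0,0.7,0],[0,0,0],26],
    [[0,0.5,0],[0,0,0],26],
    [[0,0,0],[0,0,0],26],
    [[0,0,0],[0,0,0],26],
  ],
)

```text
t: 26.35
ee_pos: [0.5012, 0.2538, 0.2691]
tool_rot: [[-0.994, -0.112, 0.0], [-0.112, 0.994, -0.0], [-0.0, -0.0, -1.0]]
ft_force: [0.3, -0.6, 0.3]
grip_width: 0.0259
grip_force: 0.0
```

```bash
python3 - <<'E'
from h import *
H=np.array([.5424,-.1135]);u=np.array([np.cos(np.radians(6.4)),np.sin(np.radians(6.4))]);v=np.array([-u[1],u[0]])
for cam in ["scene","top"]:
    im,d=snapshot(cam);cv2.imwrite(f"pics/e_{cam}.png",im[...,::-1]);C=cloud(cam,d);ok=d>0
    a=(C[...,:2]-H)@u;b=(C[...,:2]-H)@v;Z=C[...,2]
    m=ok&(abs(a)<.06)&(b>.02)&(b<.14)&(Z>.13)&(Z<.19);P=np.c_[a[m],b[m],Z[m]];s=np.linalg.lstsq(np.c_[P[:,:2],np.ones(len(P))],P[:,2],rcond=None)[0]
    print(cam,"top plate",len(P),np.round(s,4),np.median(P[:,2]))
    m=ok&(abs(a)<.03)&(b>.182)&(b<.206)&(Z>.11);print(" bar",m.sum(),np.median(b[m]),np.percentile(Z[m],[50,95]))
E
```

```text
scene top plate 2331 [ 5.000e-04 -1.000e-04  1.532e-01] 0.153148451553609
 bar 116 0.19072875255723126 [0.14132213 0.14375888]
top top plate 2442 [-0.     -0.0011  0.1517] 0.15152285662394038
 bar 102 0.19606192560651914 [0.14092097 0.14520517]
```

View pics/e_scene.png

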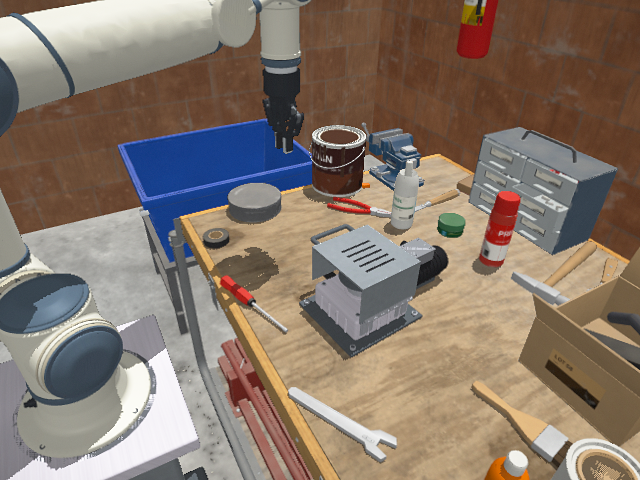

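The picture shows the guard level and shut over the drive (around pixel 365,265). Its top plate is at 152 mm (67 + 85 expected), with zero slope. The arm is clear, and the tin, tape and spanner have not moved.

```bash
python3 -c "
from plant import robot
print(robot.sign_off())"
```

```text
the job is handed in; nothing more can be done
None
```

The drive is back together and handed in at about 26 s of the 72 s allowed: collar seated on the gearbox, pulley hub up and fully home on the collar, guard shut, and the spanner, tin and tape left where they were.

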